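# Un-nest and sort casting flasks

## Robot

A 6-joint arm with a two-finger parallel gripper is mounted at the origin on the work surface. World frame = base frame: x ahead of the robot, y to its left, z up, the work surface at z = 0. Lengths are in m, angles in rad, forces in N, time in s.
With the tool pointing down it reaches from about 0.35 to 0.975 m from the base axis. Payload 4.9 kg.
Tool frame: the origin (TCP) lies midway between the tips of the shut fingers; the grasp point (between the pads) lies 19 mm behind it; z points along the fingers, y is the direction in which the jaws open and shut (so a half turn about z gives the same grasp; the last joint's range is limited). The gripper opens to 85 mm and grips with 20 to 120 N. Pads are 22 mm wide; open, the fingers measure 114 mm over their backs; the gripper's body (76 mm by 85 mm) begins 54 mm behind the grasp point. The pads swing forward as they close: fully open they stand 13 mm farther back than shut.
Start: joints at [-1.401, 0.053, 1.613, -0, 1.476, -0.119], TCP at [0.178, -0.599, 0.202] pointing down, gripper open.
Joint ranges: [-3.01, 3.01], [-1.01, 2.22], [0.06, 2.58], [-1.02, 4.17], [0.09, 2.62], [-3.14, 3.14]. Speed limits (rad/s): [2.57, 2.57, 3.14, 3.14, 3.14, 3.14].

## Interface

Orientations are given as a unit quaternion [w, x, y, z].
In Python, from plant import state, grab_frame, camera_info, job_done, cut_out gives the robot as it stands.
- The arm moves only by the tool step_arm, never from a script. Its argument "moves" is a list of rows, each a list of 7 numbers: the shift along the tool's x, y, z in m, then the turn, a rotation vector about the tool's x, y, z in rad, then the finger opening in m, from 0 to 0.0854. A call has 1 to 8 rows; each row shifts and turns the commanded pose from where the row before left it, along the tool's axes as they then stand; what a row does not reach is not made up. A row lasts 1/10 s, in which the tool goes at most 50 mm and 8.59 degrees, less where a joint would pass 70% of its speed; a pose out of reach is approached as far as the arm can. A call is refused whole if a number of a shift passes 0.05 or a number of a turn 0.15, either way. A call with a gripper value outside its range is refused whole. The fingers move at their own pace and stop on an object; the grip force is fixed at half the most. Time passes only in rows, so rows that do not move let the fingers close. It gives the time, the measured TCP pose, the force and the opening at its end, in the units of the state.
- state(): the state, without advancing time (a new reading comes with each control period).
- grab_frame(name): name is "side" or "top"; returns (picture, depth): 480x640x3 uint8, red, green, blue; 480x640 float32, m along the optical axis (not along the pixel's ray), 0 where there is no reading.
- camera_info(name): a dict with "intrinsics" (3x3 intrinsics, pixels), "world_from_camera" (4x4, takes a point from camera to world coordinates). Camera axes: x right, y down, z forward; pixel columns grow to the right and rows downward; lengths in m; the calibration is good to about 2 mm. A picture is of the moment at which its call begins. camera_info takes no time and is no camera call.
- job_done(): hands the job in, once; it reports no verdict.
Trained networks look in the newest picture that a camera, given by its name, has taken for a name from the list of things; names that differ only in an ending like _2 or _b are one class to them, and where a whole thing is asked for, a point or a joint stands for the part that bears it (a point fixed in the world has none). Each returns a list of dicts, best first, with "conf" (0 to 1); they miss things now and then, are a little off and sometimes report something else, mostly with a low value. They report only what shows in the picture. A call takes as long as a camera call. They do not tell look-alikes from the thing itself.
- cut_out(camera, query): "mask" (480x640 bool, what is visible of it) and "point" ([column, row] in pixels, amid what is visible of it).
The state is a dict: "time": time; "joint_pos": joint angles; "joint_vel": joint speeds; "joint_efforts": joint torques, N m; "tool_pos": TCP position; "tool_rot": TCP orientation; "contact_force": force on the tool from outside, world axes, zero at the start; "ft_torque": the same for the moment, N m; "gripper_width": opening from 0.0 (shut) to 1.0 (fully open).
Only numpy, scipy, OpenCV 4.12 (cv2) and the standard library are available. Lean on these libraries where they do the work, as an engineer would, in place of code of your own. Each camera call takes 0.05 s, during which the arm holds its last target.

## Task

In the middle of the bench a slim steel casting flask is snugly nested inside a wider perforated one. Draw the slim flask straight up out of the wide one, which stays standing where it is, and stand it in the red tray that already holds a slim flask like it; then stand the wide flask in the red tray that holds another wide one. Keep both upright, do not tip them over, and let go of them.

Things in the scene. Friction and masses are not known exactly. Their poses are not given: they have to be found in the camera images.
- slim_mid (a point): the slim flask: plain bright steel tube open at both ends, outer diameter 46 mm, wall 3 mm, 130 mm tall, about 0.22 kg, at the start standing inside the wide flask on the same table top, so that 45 mm of it stands proud. The point is its centre, half-way up (65 mm above its foot), z along the tube
- wide_mid (a point): the wide flask: steel tube open at both ends with rows of dark holes, outer diameter 56 mm, wall 3 mm (the slim one fits inside with 2 mm to spare all round), 85 mm tall, about 0.3 kg, standing on the table around the slim one. The point is its centre, half-way up (42.5 mm above its foot), z along the tube
- slim_spot (a point): red open tray, 250 mm (its x) by 170 mm (its y), rim 35 mm above the table, walls 5 mm and floor 5 mm thick, fixed to the table; it already holds one slim flask (46 mm wide, 130 mm tall) standing 60 mm beyond the tray's centre on its +x side (far from the robot). This point lies on the top of the tray's floor, on the centre line of its free end: 55 mm from the tray's centre on its -x side (nearer the robot); axes along the tray's sides, z up
- wide_spot (a point): red open tray, 250 mm (its x) by 170 mm (its y), rim 35 mm above the table, walls 5 mm and floor 5 mm thick, fixed to the table; it already holds one wide perforated flask (56 mm wide, 85 mm tall) standing 60 mm beyond the tray's centre on its +x side (far from the robot). This point lies on the top of the tray's floor, on the centre line of its free end: 55 mm from the tray's centre on its -x side (nearer the robot); axes along the tray's sides, z up
Things that resemble listed ones, but are neither listed nor needed, are in the scene too. Leave any blue look-alike of the part that bears wide_mid alone. What is shaped like the part that bears slim_mid but purple is not meant.

How it is judged:
On the way:
1. the slim flask stands upright in its tray while the wide flask still stands upright, within 40 mm of where it was (x of slim_mid in the frame of slim_spot between -0.065 and 0.175 m and y of slim_mid in the frame of slim_spot between -0.08 and 0.08 m and z of slim_mid in the frame of slim_spot between 0.053 and 0.077 m and angle between each of slim_mid, wide_mid's own z axis and vertical below 0.175 rad and distance of wide_mid from where it was at the start of the episode below 0.04 m), for 0.2 s.
At the end, for the whole second after the job is handed in: Each of the two flasks stands upright (within 10 degrees) on the floor of its own tray (foot within 12 mm of the floor's height), anywhere inside the walls, released and at rest (x of slim_mid in the frame of slim_spot between -0.065 and 0.175 m and y of slim_mid in the frame of slim_spot between -0.08 and 0.08 m and z of slim_mid in the frame of slim_spot between 0.053 and 0.077 m and angle between each of slim_mid, wide_mid's own z axis and vertical below 0.175 rad and x of wide_mid in the frame of wide_spot between -0.065 and 0.175 m and y of wide_mid in the frame of wide_spot between -0.08 and 0.08 m and z of wide_mid in the frame of wide_spot between 0.0305 and 0.0545 m and linear speed of each of slim, wide below 0.03 m/s); the robot touches nothing.
It fails at once if the slim flask is tipped over (more than 45 degrees) (angle between slim_mid's own z axis and vertical above 0.785 rad).
It fails at once if the wide flask is tipped over (more than 45 degrees) (angle between wide_mid's own z axis and vertical above 0.785 rad).
It also fails if it takes over 61 s, if anything falls off the work surface, if the arm or the gripper's body presses on something with over 40 N, if the wrist force passes 120 N, or if a joint passes its speed limit or range.

## Working session

There is one attempt and no reset: what is moved stays moved. The work goes in short steps, Python scripts to look and compute and a tool call to move; the robot and the scene stay as the last step left them, time stands still between calls to the robot, and variables do not carry over. Pictures are saved under pics/ and viewed, and the job is handed in when it is done.

Besides the shell and the picture viewer there is one more tool, called after "Emit:" as a command line: name --pt "numbers of a row" for each row, then --argument value for the rest. step_arm: Moves the arm, as the interface text tells. Its arguments: {"type":"object","properties":{"moves":{"type":"array"}},"required":["moves"]}

```bash
mkdir -p pics; ls; python3 - <<'E'
from plant import *
import cv2,numpy as np
for n in("side","top"):
    p,d=grab_frame(n); cv2.imwrite(f"pics/{n}0.png",p[:,:,::-1]); np.savez(f"{n}0.npz",p=p,d=d)
    c=camera_info(n); print(n,np.round(c["intrinsics"],1).tolist(),np.round(c["world_from_camera"],4).tolist())
s=state();print(s)
E
```

```text
pics
side [[488.5, 0.0, 326.2], [0.0, 488.5, 243.0], [0.0, 0.0, 1.0]] [[0.999, -0.0345, 0.0298, 0.525], [-0.043, -0.4953, 0.8677, -0.7161], [-0.0152, -0.868, -0.4963, 0.4652], [0.0, 0.0, 0.0, 1.0]]
top [[567.0, 0.0, 325.2], [0.0, 567.0, 242.6], [0.0, 0.0, 1.0]] [[0.0147, -0.9934, 0.1136, 0.396], [-0.9999, -0.0146, 0.0017, -0.0089], [-0.0, -0.1136, -0.9935, 1.1214], [0.0, 0.0, 0.0, 1.0]]
{'time': 0.1, 'joint_pos': array([-1.40097228e+00,  5.32705941e-02,  1.61414143e+00,  5.93113563e-06,
        1.47599963e+00, -1.19022224e-01]), 'joint_vel': array([-1.31189728e-03, -3.46398405e-05, -4.32840687e-03,  6.32715375e-04,
       -3.72553254e-04, -5.11807272e-04]), 'joint_efforts': array([-7.81183826e-04, -3.94904244e+01, -3.71365643e+01, -2.30302776e-04,
        3.85642677e-03, -7.48483558e-06]), 'tool_pos': array([ 0.17791413, -0.59850638,  0.20070768]), 'tool_rot': array([-9.09281426e-04,  9.89588725e-01,  1.43921254e-01, -2.01485961e-05]), 'contact_force': array([-0.8237498 ,  0.10333315, -0.42167269]), 'ft_torque': array([ 0.04120375, -0.03471235,  0.01600626]), 'gripper_width': 0.9964063912620212}
```

View pics/top0.png

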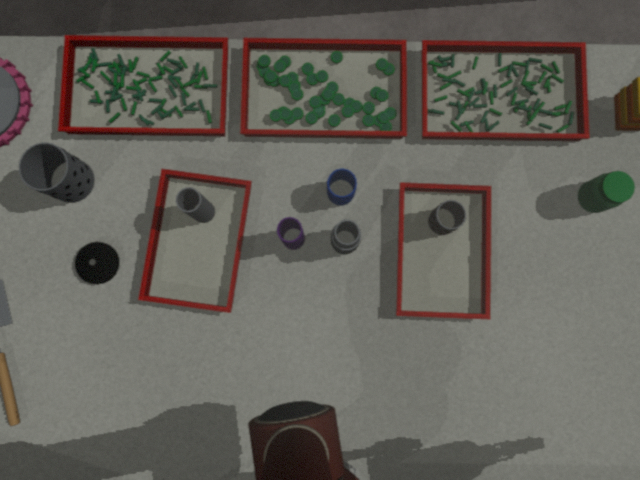

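View pics/side0.png

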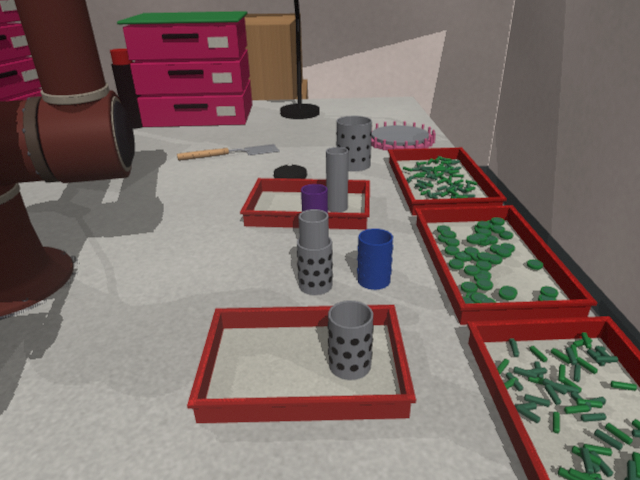

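```bash
cat > h.py <<'E'
from plant import *
import cv2,numpy as np
def world(n,d,mask=None):
    c=camera_info(n);K=c["intrinsics"];T=np.array(c["world_from_camera"])
    K=np.array(K);v,u=np.mgrid[:480,:640]
    P=np.stack([(u-K[0,2])/K[0,0]*d,(v-K[1,2])/K[1,1]*d,d],-1)
    return P@T[:3,:3].T+T[:3,3]
def circ(xy,r0=None):
    A=np.c_[2*xy,np.ones(len(xy))];b=(xy**2).sum(1)
    s=np.linalg.lstsq(A,b,rcond=None)[0]
    return s[:2],np.sqrt(s[2]+s[0]**2+s[1]**2)
E
python3 - <<'E'
from h import *
D={n:np.load(f"{n}0.npz") for n in("side","top")}
for n in D:
  W=world(n,D[n]["d"])
  for q in("slim_mid","wide_mid","slim_spot","wide_spot"):
    for r in cut_out(n,q):
      m=r["mask"]; w=W[m&(D[n]["d"]>0)]
      print(n,q,round(r["conf"],2),np.round(r["point"]),m.sum(),np.round(np.percentile(w,[2,50,98],axis=0),3).tolist() if len(w) else None)
E
```

```text
side slim_mid 0.88 [314. 228.] 1058 [[0.507, -0.069, 0.086], [0.529, -0.062, 0.116], [0.55, -0.023, 0.132]]
side slim_mid 0.66 [315. 196.] 641 [[0.511, 0.033, 0.1], [0.533, 0.042, 0.121], [0.554, 0.078, 0.132]]
side wide_mid 0.93 [314. 267.] 1613 [[0.502, -0.074, 0.004], [0.529, -0.069, 0.048], [0.556, -0.045, 0.087]]
side wide_mid 0.83 [377. 260.] 1975 [[0.6, -0.065, 0.003], [0.625, -0.057, 0.058], [0.653, -0.01, 0.087]]
side slim_spot 0.9 [289. 204.] 4138 [[0.393, 0.144, 0.004], [0.48, 0.248, 0.018], [0.648, 0.339, 0.039]]
side wide_spot 0.87 [289. 373.] 20476 [[0.385, -0.326, 0.005], [0.49, -0.253, 0.008], [0.634, -0.152, 0.037]]
top slim_mid 0.97 [346. 230.] 424 [[0.507, -0.066, 0.004], [0.541, -0.046, 0.1], [0.55, -0.024, 0.132]]
top slim_mid 0.89 [287. 228.] 513 [[0.51, 0.036, -0.001], [0.536, 0.06, 0.083], [0.553, 0.077, 0.132]]
top wide_mid 0.76 [337. 248.] 203 [[0.501, -0.069, -0.001], [0.508, -0.034, 0.069], [0.544, -0.018, 0.087]]
top wide_mid 0.64 [343. 179.] 659 [[0.6, -0.063, -0.002], [0.63, -0.037, 0.052], [0.653, -0.009, 0.087]]
top slim_spot 0.67 [195. 247.] 11546 [[0.398, 0.153, 0.001], [0.514, 0.248, 0.006], [0.65, 0.336, 0.037]]
top wide_spot 0.71 [446. 252.] 11457 [[0.386, -0.323, 0.001], [0.502, -0.241, 0.006], [0.634, -0.151, 0.037]]
```

Candidates, as seen in the top view:
- Grey nested pair at (346,235).
- Purple slim look-alike at (291,233).
- Blue wide look-alike at (341,186).
- Grey flasks already in the trays at (195,205) and (447,217), and a large perforated can at (57,172).

The description fits the grey nested pair mid-bench. I'll check it in a crop and measure it.

```bash
python3 - <<'E'
from h import *
from scipy.optimize import least_squares
D={n:np.load(f"{n}0.npz") for n in("side","top")}
cr=cv2.hconcat([cv2.resize(D["side"]["p"][195:310,270:410],(560,460)),cv2.resize(D["top"]["p"][210:260,315:375],(240,460))])
cv2.imwrite("pics/crop0.png",cr[:,:,::-1])
for n in D:
  W=world(n,D[n]["d"]);x,y,z=W[...,0],W[...,1],W[...,2]
  near=np.hypot(x-.528,y+.045)<.04
  for nm,lo,hi,r in(("slimrim",.126,.135,None),("slimwall",.09,.126,None),("widewall",.01,.08,None),("widerim",.082,.088,None)):
    m=near&(z>lo)&(z<hi);xy=W[m][:,:2]
    if len(xy)>10:
      c,R=circ(xy);print(n,nm,len(xy),np.round(c,4),round(R,4),"bbox",np.round(xy.min(0),4),np.round(xy.max(0),4))
  R_=D[n]["p"].astype(int); red=(R_[...,0]>90)&(R_[...,1]<60)&(R_[...,2]<60)&(z>.028)&(z<.042)&(x>.36)&(x<.67)
  for nm,mm in(("slimtray",(y>.12)&(y<.36)),("widetray",(y<-.12)&(y>-.36))):
    pts=W[red&mm][:,:2].astype(np.float32); print(n,nm,len(pts),cv2.minAreaRect(pts))
# inhabitants of trays
  for nm,cx,cy in(("slim2",.58,.26),("wide2",.58,-.24)):
    m=(np.hypot(x-cx,y-cy)<.08)&(z>.06)&(z<.14);xy=W[m][:,:2]
    print(n,nm,len(xy),np.round(np.median(xy,0),3),xy.min(0),xy.max(0))
E
```

```text
side slimrim 246 [ 0.5293 -0.046 ] 0.0214 bbox [ 0.5071 -0.0692] [ 0.5518 -0.0228]
side slimwall 762 [ 0.5292 -0.046 ] 0.0215 bbox [ 0.5062 -0.0697] [ 0.5513 -0.0228]
side widewall 1289 [ 0.5292 -0.0451] 0.0273 bbox [ 0.5008 -0.0759] [ 0.5573 -0.0368]
side widerim 202 [ 0.5292 -0.0461] 0.0251 bbox [ 0.5022 -0.0738] [ 0.5559 -0.0308]
side slimtray 983 ((0.5216948986053467, 0.24376752972602844), (0.18514582514762878, 0.2546737790107727), 83.26042938232422)
side widetray 4180 ((0.5092839002609253, -0.237637460231781), (0.17999465763568878, 0.25743603706359863), 88.64159393310547)
side slim2 917 [0.582 0.219] [0.55959825 0.21036121] [0.60566123 0.26328407]
side wide2 1752 [ 0.57  -0.249] [ 0.54199503 -0.2676892 ] [ 0.59832025 -0.21048411]
top slimrim 131 [ 0.5293 -0.0454] 0.0213 bbox [ 0.5073 -0.0668] [ 0.5522 -0.0242]
top slimwall 128 [ 0.5279 -0.0449] 0.0212 bbox [ 0.5063 -0.0654] [ 0.5497 -0.0226]
top widewall 258 [ 0.5256 -0.0442] 0.0236 bbox [ 0.5011 -0.0722] [ 0.552  -0.0178]
top widerim 102 [ 0.5283 -0.0454] 0.0251 bbox [ 0.5015 -0.073 ] [ 0.5493 -0.0194]
top slimtray 1801 ((0.5229399800300598, 0.24448037147521973), (0.17973627150058746, 0.2581388056278229), 82.9010238647461)
top widetray 1717 ((0.509812593460083, -0.23642688989639282), (0.17881031334400177, 0.25763460993766785), 88.55091857910156)
top slim2 653 [0.583 0.236] [0.55965461 0.21221948] [0.60538916 0.25835118]
top wide2 379 [ 0.57  -0.239] [ 0.54199643 -0.26628073] [ 0.59739629 -0.20985055]
```

View pics/crop0.png

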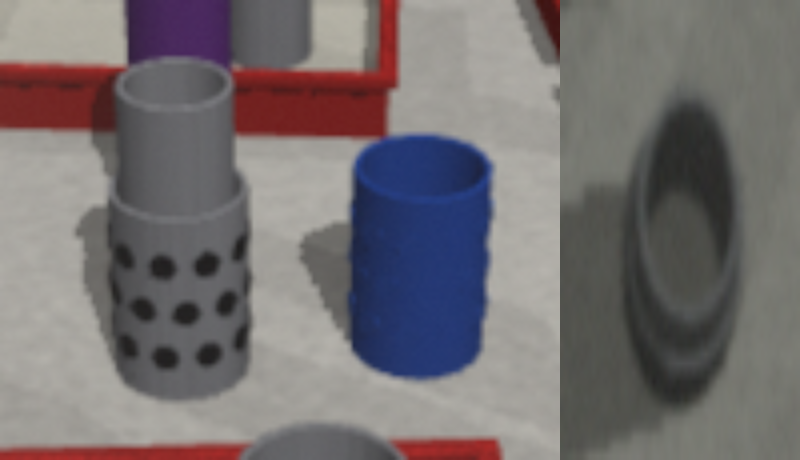

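The crop shows the bright tube with a perforated grey sleeve around it, at side (314,250), separate from the blue one at (377,260). I'm choosing the grey pair, centred at about (0.529,-0.0456). I'll turn the jaws diagonal first, which clears the purple and blue parts.

Emit:
step_arm --pt "0 0 0 0 0 -0.125 0.085" --pt "0 0 0 0 0 -0.125 0.085" --pt "0 0 0 0 0 -0.125 0.085" --pt "0 0 0 0 0 -0.125 0.085"

```text
time: 0.9
tool_pos: [0.178, -0.5991, 0.2019]
tool_rot: [0.0, 0.922, 0.387, -0.0]
contact_force: [-0.5, -1.0, 0.7]
gripper_width: 0.995
```

```bash
cat > go.py <<'E'
from h import *
import sys
from scipy.spatial.transform import Rotation as R
def go(t):
    s=state();q=s["tool_rot"];r=R.from_quat([q[1],q[2],q[3],q[0]])
    M=r.as_matrix();print("t",round(s["time"],2),"pos",np.round(s["tool_pos"],4),"xax",np.round(M[:,0],4),"z",np.round(M[:,2],4),"F",np.round(s["contact_force"],1),"w",round(s["gripper_width"],3))
    d=M.T@(np.array(t)-s["tool_pos"]);print("tool shift",np.round(d,4),"n@45mm",np.linalg.norm(d)/.045)
if __name__=="__main__": go([float(a) for a in sys.argv[1:4]])
E
python3 go.py 0.529 -0.0456 0.2
```

```text
t 0.9 pos [ 0.178  -0.5991  0.2019] xax [ 0.701   0.7131 -0.    ] z [ 0.e+00 -1.e-04 -1.e+00] F [-0.5 -1.   0.7] w 0.995
tool shift [ 0.6408 -0.1377  0.0018] n@45mm 14.564950987588883
```

Emit:
step_arm --pt "0.04 -0.0086 0 0 0 0 0.085" --pt "0.04 -0.0086 0 0 0 0 0.085" --pt "0.04 -0.0086 0 0 0 0 0.085" --pt "0.04 -0.0086 0 0 0 0 0.085" --pt "0.04 -0.0086 0 0 0 0 0.085" --pt "0.04 -0.0086 0 0 0 0 0.085" --pt "0.04 -0.0086 0 0 0 0 0.085" --pt "0.04 -0.0086 0 0 0 0 0.085"

```text
time: 1.7
tool_pos: [0.3554, -0.3222, 0.2021]
tool_rot: [0.0, 0.923, 0.384, 0.0]
contact_force: [-0.7, 0.1, 0.6]
gripper_width: 0.995
```

Emit:
step_arm --pt "0.04 -0.0086 0 0 0 0 0.085" --pt "0.04 -0.0086 0 0 0 0 0.085" --pt "0.04 -0.0086 0 0 0 0 0.085" --pt "0.04 -0.0086 0 0 0 0 0.085" --pt "0.04 -0.0086 0 0 0 0 0.085" --pt "0.04 -0.0086 0 0 0 0 0.085" --pt "0.04 -0.0086 0 0 0 0 0.085" --pt "0.04 -0.0086 0 0 0 0 0.085"

```text
time: 2.5
tool_pos: [0.5322, -0.0464, 0.2021]
tool_rot: [0.0, 0.923, 0.384, 0.0]
contact_force: [0.0, -0.7, -0.0]
gripper_width: 0.996
```

Emit:
step_arm --pt "0 0 0 0 0 0 0.085" --pt "0 0 0 0 0 0 0.085"

```text
time: 2.7
tool_pos: [0.5315, -0.0474, 0.2017]
tool_rot: [0.0, 0.923, 0.385, -0.0]
contact_force: [-0.1, 0.3, -0.6]
gripper_width: 0.991
```

```bash
python3 go.py 0.529 -0.0456 0.093
```

```text
t 2.7 pos [ 0.5315 -0.0474  0.2017] xax [ 7.033e-01  7.109e-01 -6.000e-04] z [-4.e-04 -4.e-04 -1.e+00] F [-0.1  0.3 -0.6] w 0.991
tool shift [-0.0004 -0.0031  0.1087] n@45mm 2.4175460745836097
```

Emit:
step_arm --pt "0 -0.003 0.03 0 0 0 0.085" --pt "0 0 0.03 0 0 0 0.085" --pt "0 0 0.025 0 0 0 0.085" --pt "0 0 0.015 0 0 0 0.085" --pt "0 0 0.009 0 0 0 0.085" --pt "0 0 0 0 0 0 0.085"

```text
time: 3.3
tool_pos: [0.5285, -0.0464, 0.092]
tool_rot: [-0.0, 0.923, 0.384, -0.001]
contact_force: [0.2, 0.2, 0.1]
gripper_width: 0.994
```

```bash
python3 go.py 0.529 -0.0456 0.093; python3 - <<'E'
from h import *
p,d=grab_frame("side");cv2.imwrite("pics/side1.png",cv2.resize(p[150:310,230:420],(760,640))[:600,:,::-1])
E
```

```text
t 3.3 pos [ 0.5285 -0.0464  0.092 ] xax [ 0.7054  0.7089 -0.001 ] z [-1.6e-03  3.0e-04 -1.0e+00] F [0.2 0.2 0.1] w 0.994
tool shift [ 0.0009 -0.0002 -0.001 ] n@45mm 0.030485574193183918
```

View pics/side1.png

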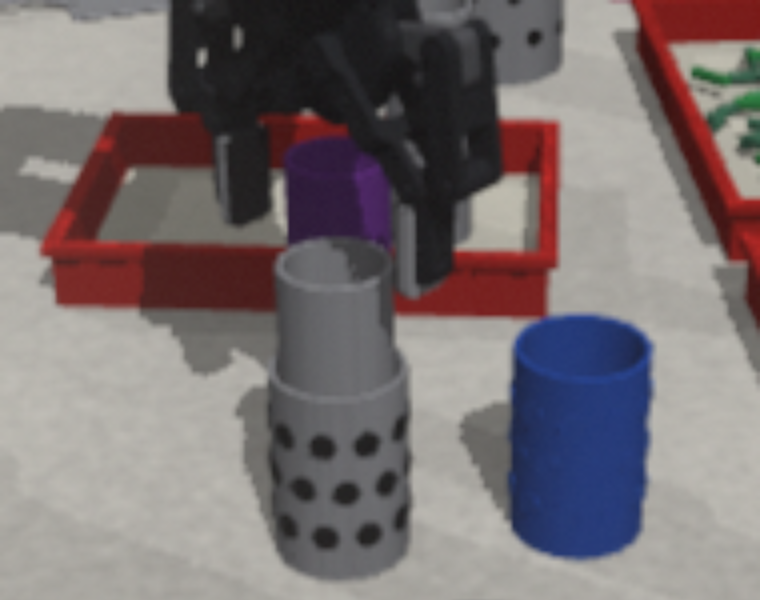

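The fingers flank the slim tube (rim at crop (335,262)), and the tips are above the wide rim. I'll close and lift straight up.

Emit:
step_arm --pt "0 0 0 0 0 0 0.035" --pt "0 0 0 0 0 0 0.035" --pt "0 0 0 0 0 0 0.035" --pt "0 0 0 0 0 0 0.035" --pt "0 0 0 0 0 0 0.035" --pt "0 0 0 0 0 0 0.035"

```text
time: 3.95
tool_pos: [0.5304, -0.046, 0.0948]
tool_rot: [0.001, 0.923, 0.384, 0.001]
contact_force: [-1.2, 1.0, 6.6]
gripper_width: 0.49
```

```bash
python3 go.py 0.529 -0.0456 0.093; python3 - <<'E'
from h import *
p,d=grab_frame("side");cv2.imwrite("pics/side2.png",cv2.resize(p[150:310,230:420],(760,640))[:600,:,::-1])
E
```

```text
t 3.95 pos [ 0.5304 -0.046   0.0948] xax [0.7045 0.7097 0.0016] z [ 2.7e-03 -4.0e-04 -1.0e+00] F [-1.2  1.   6.6] w 0.49
tool shift [-0.0007 -0.0013  0.0018] n@45mm 0.052060771036540734
```

View pics/side2.png

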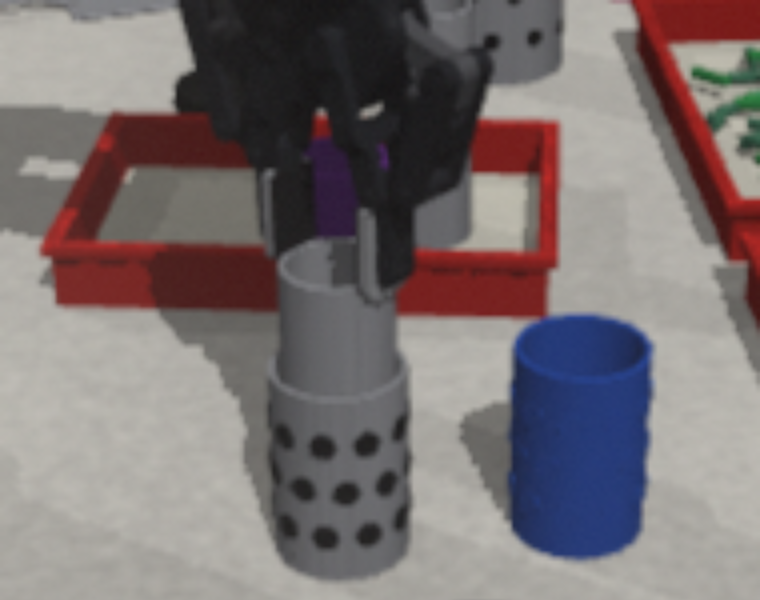

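The grip reading is about 42 mm, which is less than the 46 mm tube, and the tips look high in the picture. I'll measure them with depth before lifting.

```bash
python3 - <<'E'
from h import *
s=state();print(s["gripper_width"],s["tool_pos"])
for n in("side","top"):
  p,d=grab_frame(n);np.savez(f"{n}2.npz",p=p,d=d);W=world(n,d);x,y,z=W[...,0],W[...,1],W[...,2]
  g=p.astype(int);dark=(g.max(-1)<45)|((z>.134))
  a=np.array([.707,-.707]);rel=W[...,:2]-np.array([.529,-.0456]);u=rel@a;v=rel@np.array([.707,.707])
  m=(np.hypot(rel[...,0],rel[...,1])<.08)&(d>0)
  for nm,mm in(("right",m&(u>.0)),("left",m&(u<0))):
    for lo in np.arange(.085,.2,.006):
      k=mm&dark&(z>=lo)&(z<lo+.006)
      if k.sum()>3: print(n,nm,round(lo,3),k.sum(),"u",np.round(np.percentile(u[k],[3,97]),3),"v",np.round(np.percentile(v[k],[3,97]),3))
  if n=="top": cv2.imwrite("pics/top2.png",cv2.resize(p[180:300,270:430],(800,600),interpolation=cv2.INTER_CUBIC)[:,:,::-1])
E
```

```text
0.48991077269315464 [ 0.5304463  -0.04602583  0.09480754]
side right 0.133 37 u [0.022 0.035] v [-0.011  0.008]
side right 0.139 57 u [0.022 0.036] v [-0.011  0.006]
side right 0.145 53 u [0.023 0.036] v [-0.011  0.006]
side right 0.151 58 u [0.022 0.036] v [-0.011  0.006]
side right 0.157 54 u [0.023 0.035] v [-0.011  0.007]
side right 0.163 35 u [0.022 0.037] v [-0.011  0.   ]
side right 0.169 37 u [0.024 0.048] v [-0.013 -0.005]
side right 0.175 114 u [0.023 0.054] v [-0.013  0.009]
side right 0.181 121 u [0.021 0.056] v [-0.012  0.01 ]
side right 0.187 98 u [0.021 0.057] v [-0.016  0.011]
side right 0.193 162 u [0.018 0.06 ] v [-0.017  0.013]
side right 0.199 144 u [0.004 0.061] v [-0.017  0.013]
side left 0.133 42 u [-0.026 -0.019] v [-0.011  0.009]
side left 0.139 50 u [-0.032 -0.019] v [-0.011  0.009]
side left 0.145 54 u [-0.033 -0.019] v [-0.01  0.01]
side left 0.151 51 u [-0.034 -0.019] v [-0.01  0.01]
side left 0.157 55 u [-0.034 -0.02 ] v [-0.011  0.011]
side left 0.163 50 u [-0.028 -0.019] v [-0.011  0.01 ]
side left 0.169 71 u [-0.047 -0.021] v [-0.013  0.011]
side left 0.175 93 u [-0.049 -0.02 ] v [-0.013  0.01 ]
side left 0.181 92 u [-0.053 -0.018] v [-0.013  0.01 ]
side left 0.187 78 u [-0.055 -0.016] v [-0.016  0.009]
side left 0.193 77 u [-0.055 -0.014] v [-0.017  0.007]
side left 0.199 107 u [-0.058 -0.004] v [-0.017  0.005]
top left 0.169 7 u [-0.047 -0.027] v [-0.013 -0.01 ]
top left 0.175 17 u [-0.046 -0.029] v [-0.014 -0.002]
top left 0.181 15 u [-0.043 -0.03 ] v [-0.011  0.01 ]
top left 0.187 13 u [-0.054 -0.028] v [-0.014  0.01 ]
top left 0.193 5 u [-0.049 -0.026] v [-0.016  0.007]
```

View pics/top2.png

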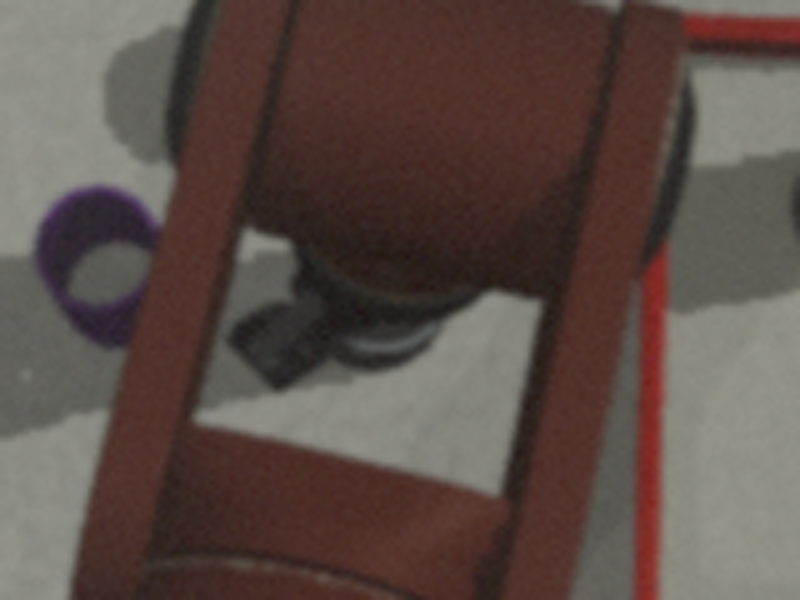

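```bash
python3 - <<'E'
from h import *
n="side";D=np.load("side2.npz");p,d=D["p"],D["d"];W=world(n,d);z=W[...,2]
rel=W[...,:2]-np.array([.529,-.0456]);u=rel@np.array([.707,-.707]);v=rel@np.array([.707,.707]);r=np.hypot(u,v)
for nm,sg in(("right",1),("left",-1)):
  for lo in np.arange(.085,.14,.004):
    k=(sg*u>.0)&(abs(v)<.014)&(r<.045)&(z>=lo)&(z<lo+.004)
    if k.sum(): print(nm,round(lo,3),k.sum(),"|u|",np.round(np.percentile(sg*u[k],[0,50,100]),3),"v",np.round([v[k].min(),v[k].max()],3),"col",p[k].mean(0).round())
# outside-tube col profile: column of the right finger
cv2.imwrite("pics/zoom2.png",cv2.resize(p[190:260,280:350],(600,600),interpolation=cv2.INTER_CUBIC)[:,:,::-1])
E
```

```text
right 0.085 54 |u| [0.015 0.023 0.027] v [-0.014  0.014] col [108. 108. 111.]
right 0.089 25 |u| [0.018 0.021 0.023] v [-0.012  0.009] col [101. 101. 104.]
right 0.093 32 |u| [0.016 0.021 0.023] v [-0.014  0.01 ] col [103. 104. 106.]
right 0.097 30 |u| [0.016 0.022 0.024] v [-0.014  0.011] col [104. 103. 106.]
right 0.101 29 |u| [0.016 0.021 0.023] v [-0.014  0.009] col [104. 104. 107.]
right 0.105 30 |u| [0.017 0.021 0.024] v [-0.013  0.01 ] col [104. 104. 107.]
right 0.109 38 |u| [0.015 0.022 0.024] v [-0.013  0.01 ] col [104. 104. 107.]
right 0.113 25 |u| [0.018 0.022 0.025] v [-0.013  0.01 ] col [103. 101. 104.]
right 0.117 32 |u| [0.014 0.022 0.024] v [-0.014  0.011] col [100.  99. 102.]
right 0.121 23 |u| [0.016 0.021 0.025] v [-0.013  0.01 ] col [94. 94. 96.]
right 0.125 26 |u| [0.015 0.021 0.028] v [-0.014  0.006] col [92. 91. 93.]
right 0.129 30 |u| [0.015 0.024 0.03 ] v [-0.014  0.008] col [89. 86. 87.]
right 0.133 27 |u| [0.021 0.029 0.034] v [-0.012  0.008] col [67. 63. 65.]
right 0.137 33 |u| [0.021 0.032 0.035] v [-0.011  0.008] col [54. 52. 53.]
left 0.085 5 |u| [0.022 0.025 0.025] v [-0.013 -0.008] col [92. 92. 92.]
left 0.109 2 |u| [0.016 0.017 0.017] v [0.012 0.013] col [100. 100. 103.]
left 0.113 14 |u| [0.014 0.017 0.021] v [0.004 0.013] col [102. 102. 105.]
left 0.117 16 |u| [0.016 0.018 0.019] v [-0.002  0.014] col [105. 105. 108.]
left 0.121 28 |u| [0.013 0.018 0.022] v [-0.004  0.014] col [ 98.  99. 101.]
left 0.125 25 |u| [0.015 0.018 0.021] v [-0.008  0.014] col [100. 100. 103.]
left 0.129 41 |u| [0.014 0.019 0.026] v [-0.014  0.014] col [87. 86. 90.]
left 0.133 32 |u| [0.017 0.021 0.027] v [-0.012  0.01 ] col [46. 44. 45.]
left 0.137 33 |u| [0.019 0.021 0.033] v [-0.011  0.011] col [43. 42. 43.]
```

View pics/zoom2.png

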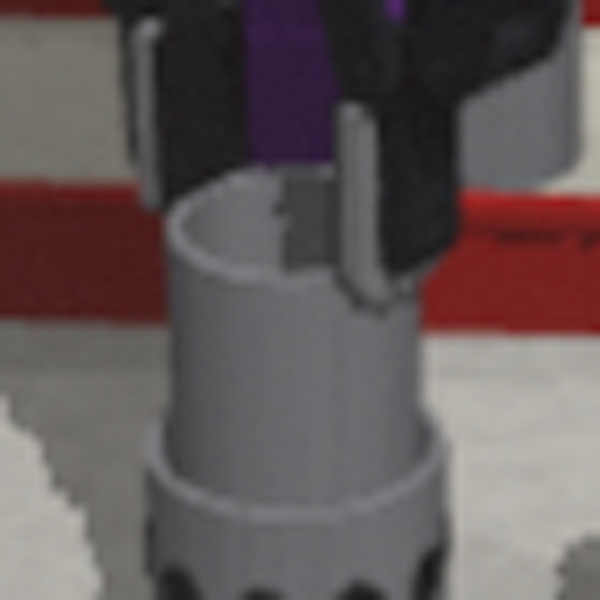

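The depth shows the fingers closed on top of the slim rim. The tips are at about z=0.128 to 0.130, and the inner faces are 41 mm apart. So the real tips sit about 27 mm higher than the reported TCP and the stated finger geometry suggest. I'll open, go about 30 mm lower, and trust the cameras for height.

Emit:
step_arm --pt "0 0 0 0 0 0 0.085" --pt "0 0 0 0 0 0 0.085" --pt "0 0 0 0 0 0 0.085" --pt "0 0 0 0 0 0 0.085" --pt "0 0 0 0 0 0 0.085" --pt "0 0 0 0 0 0 0.085"

```text
time: 4.7
tool_pos: [0.5292, -0.0459, 0.0927]
tool_rot: [-0.0, 0.923, 0.384, -0.0]
contact_force: [0.5, 0.8, -0.5]
gripper_width: 0.992
```

```bash
cat > tip.py <<'E'
from h import *
import sys
n="side";p,d=grab_frame(n);W=world(n,d);z=W[...,2]
s=state();c=s["tool_pos"][:2]
print("state",s["time"],np.round(s["tool_pos"],4),s["gripper_width"],np.round(s["contact_force"],1))
name=sys.argv[1];cv2.imwrite(f"pics/{name}.png",cv2.resize(p[150:310,230:420],(712,600))[:,:,::-1])
rel=W[...,:2]-c;u=rel@np.array([.707,-.707]);v=rel@np.array([.707,.707])
dark=p.max(-1)<60
for nm,sg in(("right",1),("left",-1)):
    k=dark&(sg*u>.026)&(sg*u<.06)&(abs(v)<.013)&(z>.03)&(d>0)&(z<.2)
    if k.sum(): print(nm,k.sum(),"lowest z",np.round(np.percentile(z[k],[0,1,5]),4),"|u|min",np.round(np.percentile(sg*u[k],2),4))
for nm,lo,hi in(("slimrim",.126,.135),("widewall",.01,.08)):
    m=(np.hypot(W[...,0]-.529,W[...,1]+.046)<.04)&(z>lo)&(z<hi)&~dark
    cc,R=circ(W[m][:,:2]);print(nm,m.sum(),np.round(cc,4),round(R,4))
E
python3 tip.py side3
```

```text
state 4.75 [ 0.5292 -0.0459  0.0927] 0.993949120244099 [ 0.   0.6 -0.2]
right 401 lowest z [0.0386 0.0424 0.0626] |u|min 0.0266
left 402 lowest z [0.1377 0.1382 0.1415] |u|min 0.0311
slimrim 251 [ 0.5295 -0.0458] 0.0213
widewall 1045 [ 0.5292 -0.045 ] 0.0273
```

View pics/side3.png

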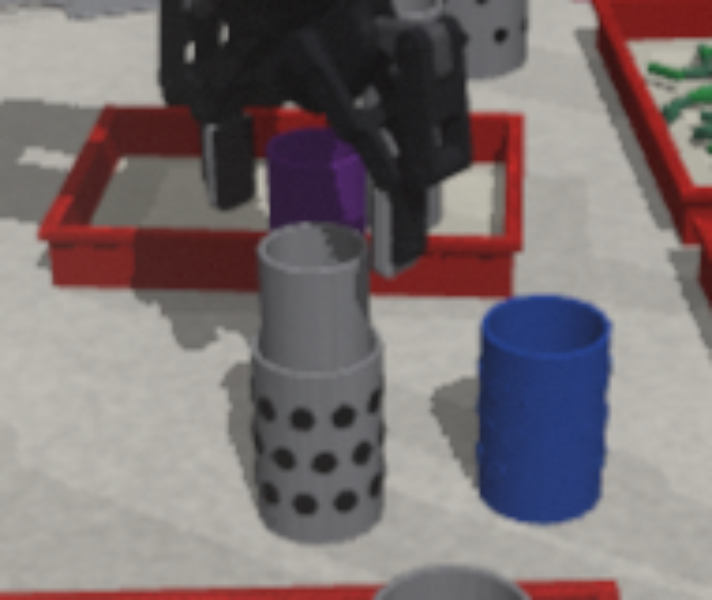

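The tips are at about 0.138 when open and the flasks haven't moved. Lowering 30 mm.

Emit:
step_arm --pt "0 0 0.015 0 0 0 0.085" --pt "0 0 0.01 0 0 0 0.085" --pt "0 0 0.005 0 0 0 0.085" --pt "0 0 0 0 0 0 0.085" --pt "0 0 0 0 0 0 0.035" --pt "0 0 0 0 0 0 0.035" --pt "0 0 0 0 0 0 0.035" --pt "0 0 0 0 0 0 0.035"

```text
time: 5.55
tool_pos: [0.5299, -0.046, 0.0637]
tool_rot: [0.0, 0.923, 0.384, 0.001]
contact_force: [-0.3, 1.3, 3.1]
gripper_width: 0.521
```

Emit:
step_arm --pt "0 0 0 0 0 0 0.035" --pt "0 0 0 0 0 0 0.035" --pt "0 0 0 0 0 0 0.035"

```text
time: 5.85
tool_pos: [0.53, -0.0461, 0.0637]
tool_rot: [0.0, 0.923, 0.384, 0.001]
contact_force: [-0.6, -0.2, 5.7]
gripper_width: 0.527
```

```bash
python3 tip.py side4
```

```text
state 5.9 [ 0.53   -0.046   0.0637] 0.5223131596927897 [-0.9  1.5  5.8]
right 819 lowest z [0.0404 0.0469 0.1082] |u|min 0.0264
left 482 lowest z [0.1008 0.1271 0.1399] |u|min 0.0263
slimrim 203 [ 0.5307 -0.0464] 0.0234
widewall 1044 [ 0.5292 -0.0451] 0.0273
```

View pics/side4.png

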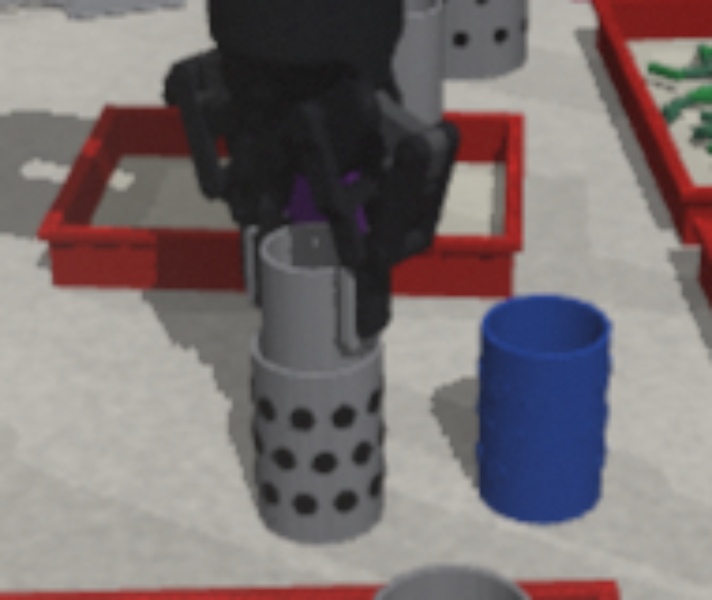

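Clean grip now: opening about 45 mm, pads on the tube at crop (258,265) and (350,310), just above the wide rim. I'll lift straight up slowly.

Emit:
step_arm --pt "0 0 -0.005 0 0 0 0.035" --pt "0 0 -0.01 0 0 0 0.035" --pt "0 0 -0.015 0 0 0 0.035" --pt "0 0 -0.015 0 0 0 0.035" --pt "0 0 -0.015 0 0 0 0.035" --pt "0 0 0 0 0 0 0.035"

```text
time: 6.5
tool_pos: [0.5312, -0.0464, 0.1266]
tool_rot: [0.002, 0.923, 0.384, 0.002]
contact_force: [-0.9, -0.3, -1.0]
gripper_width: 0.528
```

```bash
python3 tip.py side5
```

```text
state 6.55 [ 0.5303 -0.0461  0.125 ] 0.523629693596563 [-0.3  1.3 -1.9]
right 216 lowest z [0.0398 0.0417 0.0634] |u|min 0.0263
left 17 lowest z [0.1728 0.1738 0.178 ] |u|min 0.0268
slimrim 154 [ 0.531  -0.0465] 0.0217
widewall 1047 [ 0.5292 -0.0451] 0.0273
```

View pics/side5.png

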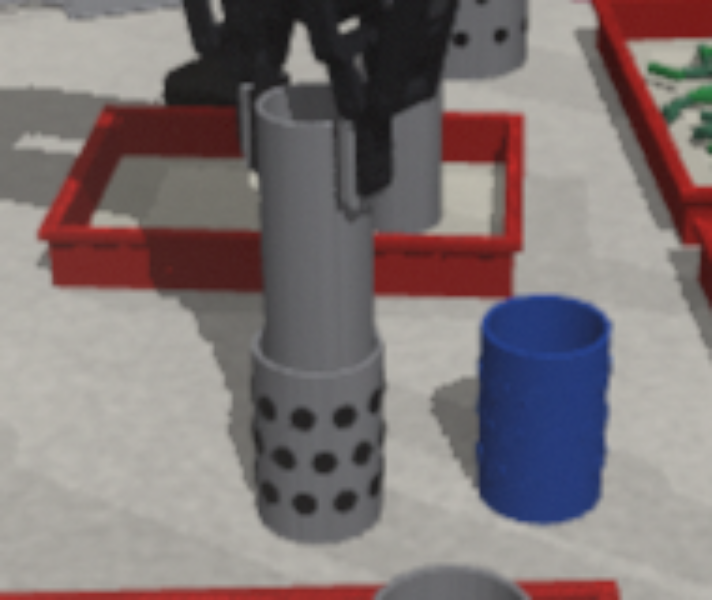

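The slim flask is coming out upright and the wide one hasn't moved. Continuing up.

Emit:
step_arm --pt "0 0 -0.01 0 0 0 0.035" --pt "0 0 -0.015 0 0 0 0.035" --pt "0 0 -0.015 0 0 0 0.035" --pt "0 0 -0.02 0 0 0 0.035" --pt "0 0 -0.02 0 0 0 0.035" --pt "0 0 -0.015 0 0 0 0.035" --pt "0 0 0 0 0 0 0.035"

```text
time: 7.25
tool_pos: [0.531, -0.0463, 0.2217]
tool_rot: [0.002, 0.923, 0.384, 0.003]
contact_force: [0.7, 0.1, -1.4]
gripper_width: 0.527
```

```bash
python3 tip.py side6; python3 go.py 0.468 0.251 0.222
```

```text
state 7.3 [ 0.5301 -0.0461  0.2196] 0.527335350809223 [ 0.3  0.2 -2.6]
right 17 lowest z [0.0405 0.0408 0.0422] |u|min 0.0261
slimrim 0 [0. 0.] 0.0
widewall 1292 [ 0.5288 -0.0459] 0.0264
t 7.3 pos [ 0.5301 -0.0461  0.2196] xax [0.7047 0.7095 0.0017] z [ 3.1e-03 -7.0e-04 -1.0e+00] F [ 0.3  0.2 -2.6] w 0.527
tool shift [ 0.167  -0.2535 -0.0028] n@45mm 6.746002923199974
```

View pics/side6.png

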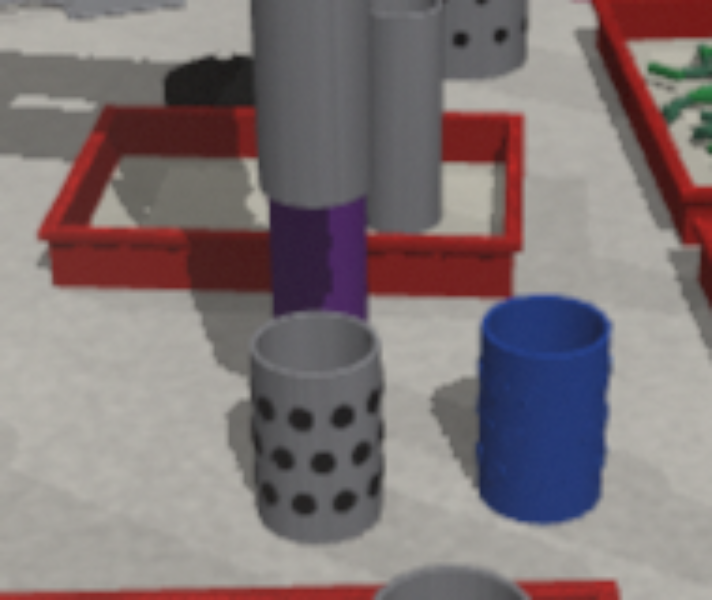

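The slim flask is fully out with its foot at about 0.156. The wide flask stands in place. Moving to the slim tray, keeping clear of the purple tube.

Emit:
step_arm --pt "-0.02 -0.02 0 0 0 0 0.035" --pt "-0.02 -0.02 0 0 0 0 0.035" --pt "-0.02 -0.02 0 0 0 0 0.035" --pt "0.0325 -0.0275 0 0 0 0 0.035" --pt "0.0325 -0.0275 0 0 0 0 0.035" --pt "0.0325 -0.0275 0 0 0 0 0.035" --pt "0.0325 -0.0275 0 0 0 0 0.035"

```text
time: 8.0
tool_pos: [0.4571, 0.1249, 0.2165]
tool_rot: [-0.0, 0.923, 0.384, -0.001]
contact_force: [0.5, -0.7, -1.1]
gripper_width: 0.527
```

Emit:
step_arm --pt "0.0325 -0.0275 0 0 0 0 0.035" --pt "0.0325 -0.0275 0 0 0 0 0.035" --pt "0.03 -0.0275 0 0 0 0 0.035" --pt "0 0 0 0 0 0 0.035" --pt "0 0 0 0 0 0 0.035"

```text
time: 8.5
tool_pos: [0.4654, 0.2495, 0.2161]
tool_rot: [0.0, 0.923, 0.385, -0.002]
contact_force: [-0.3, 0.5, -1.6]
gripper_width: 0.526
```

```bash
python3 go.py 0.468 0.251 0.068; python3 - <<'E'
from h import *
p,d=grab_frame("side");cv2.imwrite("pics/side7.png",p[:,:,::-1])
W=world("side",d);z=W[...,2];m=(np.hypot(W[...,0]-.468,W[...,1]-.251)<.04)&(z>.1)&(p.max(-1)>70)
for lo in np.arange(.13,.3,.02):
  k=m&(z>lo)&(z<lo+.02)
  if k.sum()>15: c,R=circ(W[k][:,:2]);print(round(lo,2),k.sum(),np.round(c,4),round(R,4),z[k].min())
E
```

```text
t 8.5 pos [0.4654 0.2495 0.2161] xax [ 0.7033  0.7109 -0.003 ] z [-0.0027 -0.0014 -1.    ] F [-0.3  0.5 -1.6] w 0.526
tool shift [0.0033 0.0009 0.1481] n@45mm 3.292811694620602
0.15 169 [0.4651 0.2489] 0.0211 0.15499538860436746
0.17 224 [0.4656 0.2495] 0.0216 0.17007904516981692
0.19 232 [0.4654 0.2486] 0.0212 0.1901130034825525
0.21 232 [0.4655 0.2485] 0.021 0.21013415715158995
0.23 214 [0.4658 0.2492] 0.0215 0.23005347308407315
0.25 205 [0.473  0.2585] 0.0329 0.25016040222053637
0.27 198 [0.4708 0.2501] 0.0258 0.27017607883305084
```

View pics/side7.png

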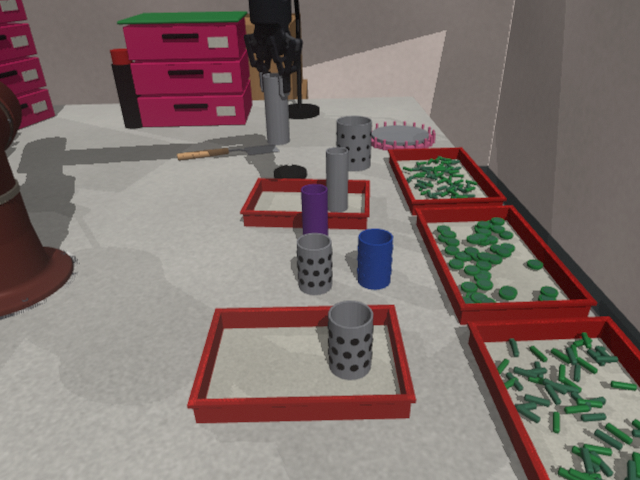

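The slim flask hangs upright over the free end at (0.4655,0.249) with its foot at 0.1545. Lowering.

Emit:
step_arm --pt "0.002 0 0.025 0 0 0 0.035" --pt "0 0 0.035 0 0 0 0.035" --pt "0 0 0.035 0 0 0 0.035" --pt "0 0 0.025 0 0 0 0.035" --pt "0 0 0.014 0 0 0 0.035" --pt "0 0 0.008 0 0 0 0.035" --pt "0 0 0 0 0 0 0.035"

```text
time: 9.25
tool_pos: [0.4676, 0.2498, 0.0753]
tool_rot: [0.0, 0.923, 0.384, -0.001]
contact_force: [-0.5, 0.7, -1.6]
gripper_width: 0.523
```

Emit:
step_arm --pt "0 0 0.003 0 0 0 0.035" --pt "0 0 0.002 0 0 0 0.035" --pt "0 0 0 0 0 0 0.035"

```text
time: 9.55
tool_pos: [0.4683, 0.2507, 0.0716]
tool_rot: [0.0, 0.923, 0.384, 0.001]
contact_force: [-0.6, 0.1, -2.3]
gripper_width: 0.521
```

```bash
cat > tube.py <<'E'
from h import *
import sys
n,cx,cy,name=sys.argv[1],float(sys.argv[2]),float(sys.argv[3]),sys.argv[4]
p,d=grab_frame(n);cv2.imwrite(f"pics/{name}.png",p[:,:,::-1])
W=world(n,d);z=W[...,2];m=(np.hypot(W[...,0]-cx,W[...,1]-cy)<.04)&(p.max(-1)>70)&(p.max(-1).astype(int)-p.min(-1)<30)
for lo in np.arange(.01,.2,.015):
  k=m&(z>lo)&(z<lo+.015)
  if k.sum()>15: c,R=circ(W[k][:,:2]);print(round(lo,3),k.sum(),np.round(c,4),round(R,4),"zmax",round(z[k].max(),4))
E
python3 tube.py side .4668 .2505 side8;python3 go.py .468 .251 .2
```

```text
0.01 128 [0.467  0.2542] 0.0246 zmax 0.0246
0.025 139 [0.4685 0.2512] 0.0219 zmax 0.0399
0.04 142 [0.4683 0.2509] 0.0214 zmax 0.0549
0.055 132 [0.4684 0.2504] 0.0213 zmax 0.07
0.07 148 [0.4681 0.2506] 0.0215 zmax 0.0849
0.085 129 [0.4681 0.2498] 0.0208 zmax 0.0997
0.1 126 [0.4734 0.2572] 0.0297 zmax 0.115
0.115 135 [0.4764 0.2597] 0.0331 zmax 0.1298
0.13 140 [0.4729 0.252 ] 0.0261 zmax 0.1439
t 9.6 pos [0.4682 0.2507 0.0715] xax [0.7046 0.7096 0.0011] z [ 1.1e-03  4.0e-04 -1.0e+00] F [-0.2 -0.3 -2.8] w 0.524
tool shift [ 0.0002 -0.0003 -0.1285] n@45mm 2.854693734112677
```

View pics/side8.png

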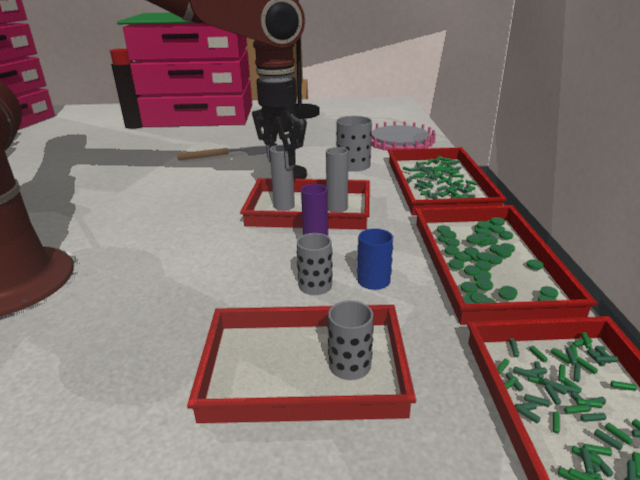

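Emit:
step_arm --pt "0 0 0.002 0 0 0 0.035" --pt "0 0 0.001 0 0 0 0.035" --pt "0 0 0 0 0 0 0.035"

```text
time: 9.9
tool_pos: [0.4683, 0.2508, 0.0687]
tool_rot: [-0.0, 0.923, 0.384, 0.001]
contact_force: [-1.8, -0.1, 3.7]
gripper_width: 0.523
```

Emit:
step_arm --pt "0 0 0.001 0 0 0 0.035" --pt "0 0 0 0 0 0 0.035"

```text
time: 10.1
tool_pos: [0.4685, 0.251, 0.0687]
tool_rot: [-0.0, 0.923, 0.384, 0.001]
contact_force: [-3.4, -0.1, 8.2]
gripper_width: 0.52
```

The foot is on the floor: the force has reversed to +8 N. Releasing and raising.

Emit:
step_arm --pt "0 0 -0.001 0 0 0 0.06" --pt "0 0 0 0 0 0 0.075" --pt "0 0 0 0 0 0 0.085" --pt "0 0 0 0 0 0 0.085" --pt "0 0 0 0 0 0 0.085" --pt "0 0 0 0 0 0 0.085"

```text
time: 10.7
tool_pos: [0.4677, 0.2504, 0.0676]
tool_rot: [-0.0, 0.923, 0.384, -0.0]
contact_force: [-0.1, -0.0, -0.2]
gripper_width: 0.993
```

Emit:
step_arm --pt "0 0 -0.02 0 0 0 0.085" --pt "0 0 -0.03 0 0 0 0.085" --pt "0 0 -0.03 0 0 0 0.085" --pt "0 0 -0.03 0 0 0 0.085" --pt "0 0 0 0 0 0 0.085"

```text
time: 11.2
tool_pos: [0.4708, 0.2516, 0.1835]
tool_rot: [0.0, 0.923, 0.384, 0.005]
contact_force: [-0.1, -0.6, 0.5]
gripper_width: 0.993
```

```bash
python3 tube.py side .468 .251 side9;python3 tube.py side .529 -.0456 x;python3 go.py .529 -.0455 .18
```

```text
0.01 137 [0.4679 0.2539] 0.0235 zmax 0.0249
0.025 134 [0.4685 0.2516] 0.0218 zmax 0.04
0.04 139 [0.4687 0.2512] 0.0212 zmax 0.055
0.055 138 [0.4685 0.2505] 0.0208 zmax 0.0697
0.07 143 [0.4683 0.2509] 0.0211 zmax 0.0849
0.085 139 [0.4683 0.2501] 0.0208 zmax 0.1
0.1 156 [0.4686 0.251 ] 0.0214 zmax 0.1148
0.115 192 [0.4688 0.2517] 0.0216 zmax 0.13
0.13 166 [0.4685 0.2513] 0.0212 zmax 0.1381
0.01 165 [ 0.5288 -0.045 ] 0.0271 zmax 0.0248
0.025 226 [ 0.5287 -0.0451] 0.0271 zmax 0.04
0.04 188 [ 0.5289 -0.0449] 0.0272 zmax 0.055
0.055 287 [ 0.5292 -0.046 ] 0.0265 zmax 0.07
0.07 504 [ 0.5288 -0.046 ] 0.0263 zmax 0.085
0.085 144 [ 0.5288 -0.0456] 0.0262 zmax 0.0883
t 11.3 pos [0.4682 0.2506 0.1784] xax [0.7047 0.7095 0.0015] z [ 1.5e-03  5.0e-04 -1.0e+00] F [-0.2 -0.8  0.5] w 1.001
tool shift [-0.1673  0.2518 -0.0016] n@45mm 6.717995332000468
```

View pics/side9.png

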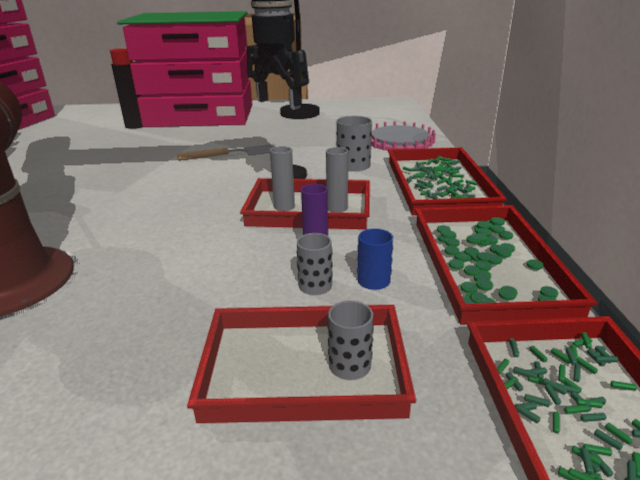

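The slim flask stands alone and upright at (0.4685,0.251), side (282,180), with its rim at about 0.135. The wide flask hasn't moved, at (0.529,-0.0455). Now to the wide one.

Emit:
step_arm --pt "-0.0205 0.0315 0 0 0 0 0.085" --pt "-0.021 0.0315 0 0 0 0 0.085" --pt "-0.021 0.0315 0 0 0 0 0.085" --pt "-0.021 0.0315 0 0 0 0 0.085" --pt "-0.021 0.0315 0 0 0 0 0.085" --pt "-0.021 0.0315 0 0 0 0 0.085" --pt "-0.021 0.0315 0 0 0 0 0.085" --pt "-0.021 0.0315 0 0 0 0 0.085"

```text
time: 12.1
tool_pos: [0.5274, -0.0472, 0.1754]
tool_rot: [-0.001, 0.923, 0.384, -0.001]
contact_force: [1.0, 0.4, 0.7]
gripper_width: 0.996
```

Emit:
step_arm --pt "0 0 0 0 0 0 0.085" --pt "0 0 0 0 0 0 0.085"

```text
time: 12.3
tool_pos: [0.5275, -0.0462, 0.1757]
tool_rot: [-0.001, 0.924, 0.383, -0.001]
contact_force: [0.4, 0.7, -0.1]
gripper_width: 0.997
```

```bash
python3 go.py .529 -.0455 .02
```

```text
t 12.3 pos [ 0.5275 -0.0462  0.1757] xax [ 0.7059  0.7083 -0.0015] z [-0.0034  0.0013 -1.    ] F [ 0.4  0.7 -0.1] w 0.997
tool shift [0.0018 0.0011 0.1557] n@45mm 3.460551651202762
```

Down in two stages, with a look before closing.

Emit:
step_arm --pt "0.0015 0.001 0.03 0 0 0 0.085" --pt "0 0 0.035 0 0 0 0.085" --pt "0 0 0.03 0 0 0 0.085" --pt "0 0 0.015 0 0 0 0.085" --pt "0 0 0 0 0 0 0.085"

```text
time: 12.8
tool_pos: [0.5277, -0.044, 0.0645]
tool_rot: [-0.002, 0.923, 0.385, -0.003]
contact_force: [0.1, -0.5, 0.1]
gripper_width: 0.993
```

```bash
python3 tip.py side10;python3 go.py .529 -.0455 .02
```

```text
state 12.85 [ 0.5294 -0.0446  0.0668] 0.995203122785729 [-0.8 -0.2  0. ]
right 588 lowest z [0.0393 0.0426 0.0655] |u|min 0.0263
left 429 lowest z [0.1091 0.11   0.113 ] |u|min 0.0307
slimrim 0 [0. 0.] 0.0
widewall 1301 [ 0.5288 -0.046 ] 0.0264
t 12.85 pos [ 0.5294 -0.0446  0.0668] xax [ 0.7039  0.7103 -0.0012] z [-2.4e-03  7.0e-04 -1.0e+00] F [-0.8 -0.2  0. ] w 0.995
tool shift [-0.0009  0.0005  0.0468] n@45mm 1.0410114246346716
```

View pics/side10.png

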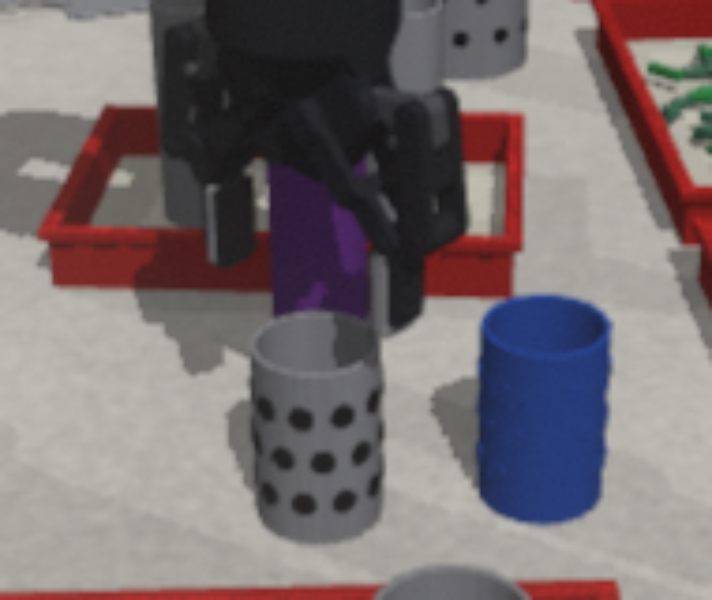

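The tips are above the rim at 0.109, straddling the flask. Down 45 mm and close.

Emit:
step_arm --pt "-0.001 0 0.015 0 0 0 0.085" --pt "0 0 0.02 0 0 0 0.085" --pt "0 0 0.01 0 0 0 0.085" --pt "0 0 0 0 0 0 0.085" --pt "0 0 0 0 0 0 0.045" --pt "0 0 0 0 0 0 0.045" --pt "0 0 0 0 0 0 0.045" --pt "0 0 0 0 0 0 0.045"

```text
time: 13.65
tool_pos: [0.5308, -0.0465, 0.0246]
tool_rot: [0.001, 0.923, 0.384, 0.001]
contact_force: [-1.3, 0.4, 6.9]
gripper_width: 0.645
```

Emit:
step_arm --pt "0 0 0 0 0 0 0.045" --pt "0 0 0 0 0 0 0.045"

```text
time: 13.85
tool_pos: [0.5308, -0.0465, 0.0245]
tool_rot: [0.001, 0.923, 0.384, 0.001]
contact_force: [-1.0, 1.4, 5.9]
gripper_width: 0.638
```

```bash
python3 tip.py side11
```

```text
state 13.9 [ 0.5308 -0.0465  0.0245] 0.6428015881666616 [-1.8  0.4  6.1]
right 1048 lowest z [0.0404 0.0456 0.0749] |u|min 0.0268
left 597 lowest z [0.0727 0.0853 0.0908] |u|min 0.0271
slimrim 3 [ 0.5808 -0.0759] 0.0379
widewall 1214 [ 0.5301 -0.0469] 0.0269
```

View pics/side11.png

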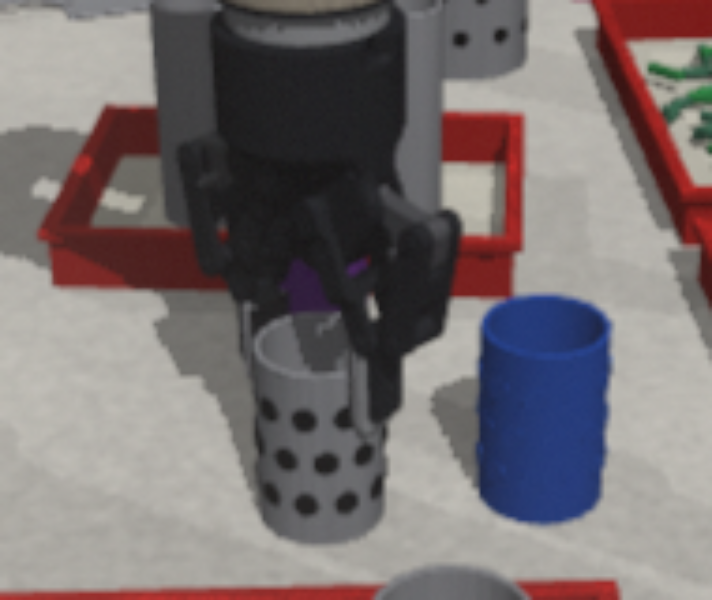

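A good grip at about 55 mm with the flask upright. Lifting and moving to the wide tray.

Emit:
step_arm --pt "0 0 -0.005 0 0 0 0.045" --pt "0 0 -0.015 0 0 0 0.045" --pt "0 0 -0.025 0 0 0 0.045" --pt "0 0 -0.03 0 0 0 0.045" --pt "0 0 -0.025 0 0 0 0.045" --pt "0 0 0 0 0 0 0.045"

```text
time: 14.5
tool_pos: [0.5328, -0.047, 0.1282]
tool_rot: [0.003, 0.923, 0.384, 0.004]
contact_force: [1.0, 0.7, -3.0]
gripper_width: 0.644
```

```bash
python3 tip.py side12;python3 go.py .4545 -.236 .125
```

```text
state 14.55 [ 0.5312 -0.0467  0.1253] 0.645089545114588 [ 0.1 -0.3 -3.8]
right 253 lowest z [0.1215 0.123  0.1264] |u|min 0.0264
left 84 lowest z [0.1665 0.1727 0.1767] |u|min 0.0262
slimrim 151 [ 0.5318 -0.0461] 0.0275
widewall 0 [0. 0.] 0.0
t 14.55 pos [ 0.5312 -0.0467  0.1253] xax [0.7047 0.7095 0.0027] z [ 0.005  -0.0012 -1.    ] F [ 0.1 -0.3 -3.8] w 0.645
tool shift [-0.1883  0.079   0.0002] n@45mm 4.538785498699323
```

View pics/side12.png

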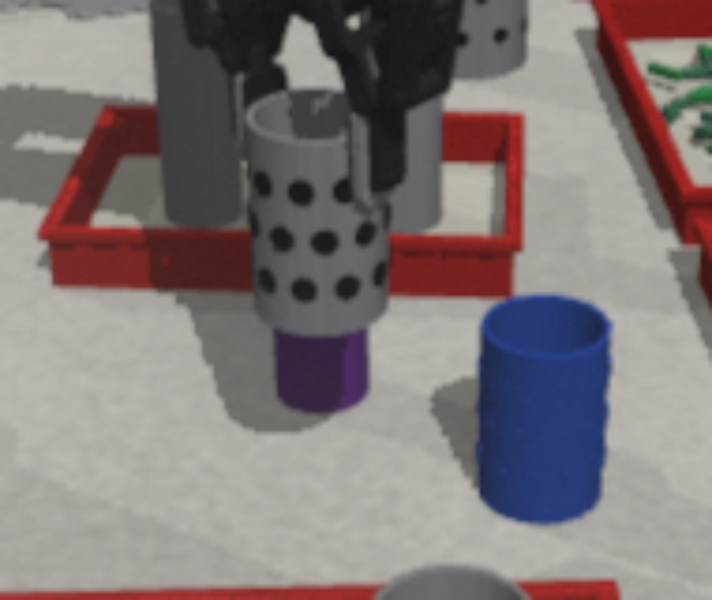

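The wide flask is held upright and clear of the others.

Emit:
step_arm --pt "-0.0235 0.01 0 0 0 0 0.045" --pt "-0.0315 0.013 0 0 0 0 0.045" --pt "-0.0315 0.013 0 0 0 0 0.045" --pt "-0.0315 0.013 0 0 0 0 0.045" --pt "-0.0315 0.013 0 0 0 0 0.045" --pt "-0.025 0.011 0 0 0 0 0.045" --pt "-0.013 0.006 0 0 0 0 0.045" --pt "0 0 0 0 0 0 0.045"

```text
time: 15.35
tool_pos: [0.4523, -0.2356, 0.1212]
tool_rot: [-0.001, 0.924, 0.383, -0.001]
contact_force: [-0.3, -0.4, -2.4]
gripper_width: 0.642
```

```bash
python3 go.py .4545 -.236 .0295;python3 tube.py side .4545 -.236 side13
```

```text
t 15.35 pos [ 0.4523 -0.2356  0.1212] xax [ 7.065e-01  7.077e-01 -4.000e-04] z [-0.0021  0.0016 -1.    ] F [-0.3 -0.4 -2.4] w 0.642
tool shift [0.0013 0.0021 0.0917] n@45mm 2.03847226976486
0.085 40 [ 0.451  -0.2336] 0.0277 zmax 0.1
0.1 432 [ 0.4513 -0.2346] 0.0274 zmax 0.1149
0.115 357 [ 0.4514 -0.2348] 0.0276 zmax 0.13
0.13 318 [ 0.4517 -0.2348] 0.0276 zmax 0.145
0.145 450 [ 0.4532 -0.2365] 0.0268 zmax 0.16
0.16 593 [ 0.4565 -0.2366] 0.0287 zmax 0.175
0.175 561 [ 0.4557 -0.2366] 0.029 zmax 0.1899
0.19 34 [ 0.45  -0.238] 0.0325 zmax 0.2015
```

View pics/side13.png

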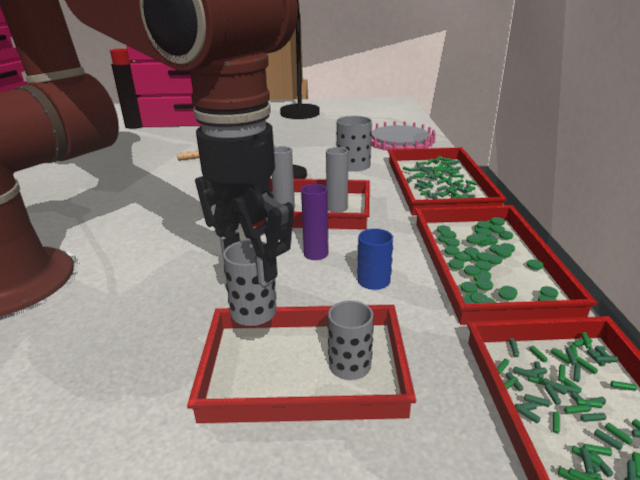

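Emit:
step_arm --pt "0.001 0.002 0.02 0 0 0 0.045" --pt "0 0 0.03 0 0 0 0.045" --pt "0 0 0.022 0 0 0 0.045" --pt "0 0 0.012 0 0 0 0.045" --pt "0 0 0 0 0 0 0.045"

```text
time: 15.9
tool_pos: [0.4544, -0.2336, 0.0364]
tool_rot: [-0.002, 0.923, 0.385, -0.001]
contact_force: [-1.4, 0.2, -2.6]
gripper_width: 0.641
```

Emit:
step_arm --pt "0 0 0.003 0 0 0 0.045" --pt "0 0 0.002 0 0 0 0.045" --pt "0 0 0 0 0 0 0.045"

```text
time: 16.2
tool_pos: [0.4563, -0.2361, 0.0348]
tool_rot: [0.001, 0.923, 0.384, 0.0]
contact_force: [-0.3, -0.6, -2.4]
gripper_width: 0.643
```

Emit:
step_arm --pt "0 0 0.002 0 0 0 0.045" --pt "0 0 0.002 0 0 0 0.045" --pt "0 0 0 0 0 0 0.045"

```text
time: 16.5
tool_pos: [0.4556, -0.2358, 0.0298]
tool_rot: [0.0, 0.923, 0.384, 0.0]
contact_force: [0.4, 0.6, -2.9]
gripper_width: 0.643
```

Emit:
step_arm --pt "0 0 0.001 0 0 0 0.045" --pt "0 0 0 0 0 0 0.045"

```text
time: 16.7
tool_pos: [0.4558, -0.2358, 0.0297]
tool_rot: [-0.0, 0.923, 0.384, -0.0]
contact_force: [-3.0, 1.5, 3.9]
gripper_width: 0.644
```

```bash
python3 go.py .4545 -.236 .0295;python3 tube.py side .455 -.236 side14
```

```text
t 16.7 pos [ 0.4558 -0.2358  0.0297] xax [0.7047 0.7095 0.    ] z [-1.e-04  1.e-04 -1.e+00] F [-3.   1.5  3.9] w 0.644
tool shift [-0.0011 -0.0008  0.0002] n@45mm 0.02999451353381807
0.01 321 [ 0.4545 -0.2345] 0.0276 zmax 0.025
0.025 309 [ 0.4548 -0.2345] 0.0278 zmax 0.04
0.04 308 [ 0.4552 -0.2362] 0.0265 zmax 0.055
0.055 411 [ 0.4565 -0.2365] 0.0268 zmax 0.0699
0.07 511 [ 0.4581 -0.2368] 0.0279 zmax 0.085
0.085 424 [ 0.4568 -0.2368] 0.0279 zmax 0.0995
0.1 26 [ 0.4536 -0.2376] 0.0321 zmax 0.1035
0.16 23 [ 0.4855 -0.2604] 0.004 zmax 0.1741
0.19 23 [ 0.4555 -0.2362] 0.0373 zmax 0.2042
```

View pics/side14.png

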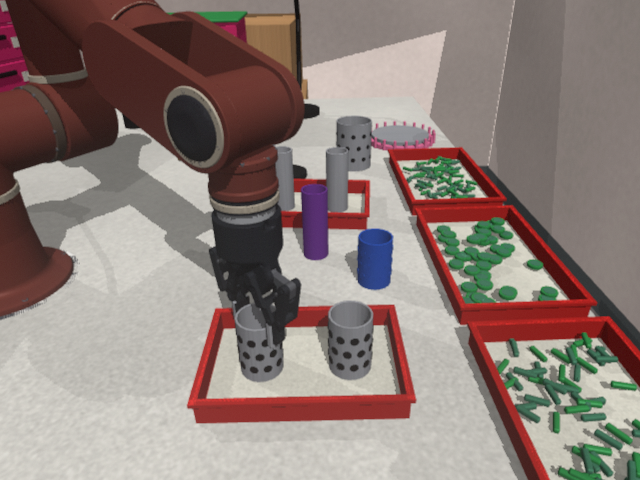

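The wide flask is on the tray floor at side (262,345) and the force has reversed to +4 N. Releasing and rising clear.

Emit:
step_arm --pt "0 0 0 0 0 0 0.065" --pt "0 0 0 0 0 0 0.075" --pt "0 0 0 0 0 0 0.085" --pt "0 0 0 0 0 0 0.085" --pt "0 0 0 0 0 0 0.085" --pt "0 0 0 0 0 0 0.085"

```text
time: 17.35
tool_pos: [0.4556, -0.2357, 0.0288]
tool_rot: [0.0, 0.923, 0.384, 0.0]
contact_force: [0.3, 0.8, 0.2]
gripper_width: 0.993
```

Emit:
step_arm --pt "0 0 -0.02 0 0 0 0.085" --pt "0 0 -0.03 0 0 0 0.085" --pt "0 0 -0.04 0 0 0 0.085" --pt "0 0 -0.04 0 0 0 0.085" --pt "0 0 -0.03 0 0 0 0.085" --pt "0 0 0 0 0 0 0.085" --pt "0 0 0 0 0 0 0.085"

```text
time: 18.05
tool_pos: [0.456, -0.2359, 0.1895]
tool_rot: [0.001, 0.923, 0.384, 0.0]
contact_force: [0.2, -0.1, -0.6]
gripper_width: 0.997
```

```bash
python3 go.py .4545 -.236 .0295;python3 tube.py side .455 -.236 side15;python3 tube.py side .4685 .251 x; python3 tube.py top .4685 .251 top15;
```

```text
t 18.05 pos [ 0.456  -0.2359  0.1895] xax [7.047e-01 7.095e-01 3.000e-04] z [ 0.0015 -0.001  -1.    ] F [ 0.2 -0.1 -0.6] w 0.997
tool shift [-0.0012 -0.0013  0.16  ] n@45mm 3.5559754245230275
0.01 322 [ 0.4545 -0.2345] 0.0276 zmax 0.0248
0.025 300 [ 0.4548 -0.2346] 0.0275 zmax 0.04
0.04 303 [ 0.4549 -0.2355] 0.0268 zmax 0.055
0.055 561 [ 0.455 -0.236] 0.0264 zmax 0.07
0.07 731 [ 0.4549 -0.236 ] 0.0263 zmax 0.085
0.085 531 [ 0.4549 -0.2357] 0.0262 zmax 0.0929
0.01 60 [0.476  0.2444] 0.0126 zmax 0.0247
0.025 67 [0.4743 0.2466] 0.0148 zmax 0.0397
0.04 38 [0.4764 0.2442] 0.0119 zmax 0.0501
0.085 22 [0.4749 0.2318] 0.0028 zmax 0.0997
0.01 46 [0.4673 0.2534] 0.0254 zmax 0.0245
0.025 26 [0.4687 0.2499] 0.0212 zmax 0.0397
0.04 27 [0.4683 0.2506] 0.0218 zmax 0.0548
0.055 28 [0.4691 0.25  ] 0.021 zmax 0.0691
0.07 27 [0.4684 0.2508] 0.0219 zmax 0.0844
0.085 30 [0.4687 0.2501] 0.0213 zmax 0.0998
0.1 54 [0.4686 0.2502] 0.0212 zmax 0.1145
0.115 78 [0.4686 0.2501] 0.0213 zmax 0.1299
0.13 154 [0.4686 0.2512] 0.0213 zmax 0.1395
```

View pics/side15.png

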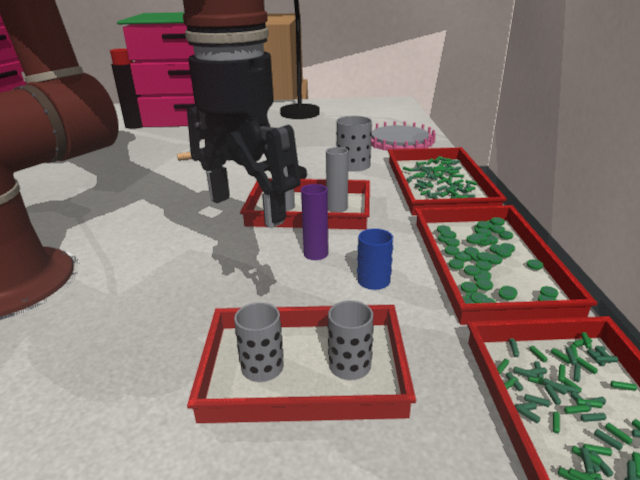

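Both flasks stand upright and free, and the gripper is well clear. Handing in.

```bash
python3 -c "
from plant import *
print(job_done())"
```

```text
the job is handed in; nothing more can be done
None
```

I drew the slim flask straight up out of the wide one and stood it in the slim tray at about (0.469, 0.251). Then I stood the wide flask in the wide tray at about (0.455, -0.236). The job was handed in at about 18 s of the 61 s allowed, and no verdict was reported.

**Last checks:**
- **Upright:** circle fits at several heights line up, so both flasks stand vertical on their tray floors. The slim one was last measured in the top camera, because the gripper blocked part of the side view by then.
- **Wide flask while nested:** it stayed within about 1 mm of its starting place until I lifted it.
- **Gripper:** open, above everything and reading no contact.

**What went wrong or disagreed:**
- **First grasp failed:** it closed on top of the slim rim, at an opening of about 42 mm instead of 46 mm. The force was only about 7 N and nothing moved. I regrasped 30 mm lower.
- **Finger height:** by depth measurement, the real fingertips sit about 27 mm higher than the reported TCP and the stated finger geometry imply. I used the cameras for height after that.

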